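# Circlip held spread at the axle groove

## Task

The circlip pliers stand in their stand with a circlip on the tips; squeezing the handles all the way spreads the circlip. Take the pliers, and with the circlip spread slide it, level, over the axle stub that has no circlip yet, down to its groove right against the hub face; finish holding it there, handles still squeezed and not let go. Do not touch the stub that already has its circlip with the pliers, and leave the loose parts round about where they are.

Things in the scene. Friction and masses are not known exactly. Their poses are not given: they have to be found in the camera images.
- pliers: upright steel circlip pliers, 0.16 kg, 155 mm tall, tips down. Origin: the pivot, middle of the joint block (18 x 60 x 14 mm), 82 mm above the desk in the stand. z up, y from handle to handle. The circlip (black steel, 3 mm thick, cannot come off the tips) sits level at z = -60 mm on the -x side, back end at x = -39 mm; free it is 21.6 mm inside and does not pass the 24 mm shaft, fully spread it clears it by 1.5 mm all round
- pliers_grip (a point): grip point midway between the two rubber-covered handles (13 mm wide, 54 mm long, at +y and -y), 63 mm above the pivot, 145 mm above the desk in the stand, handles end 26 mm above it; axes as the pliers. Here they measure 57 mm over their outsides when free, 33 mm fully squeezed (a stop). Grasp from above, fingers closing along y
- ring_center (a point): where the shaft's axis should pass through the spread circlip, at half its thickness: 18 mm to the -x side of and 60 mm below the pliers' pivot, 123 mm below the grip point; axes as the pliers
- pliers_left (a joint): how far the handle at +y is squeezed (the other moves equally): 0 rad free, 0.19 rad fully squeezed, circlip fully spread. Squeezing the handles together drives the tips apart; a spring resists with about 10 N on each handle at full squeeze
- pliers_stand: fixed grey base 85 x 90 mm with two aluminium uprights 83 mm tall, 44 mm apart inside; notches with floor at 75 mm carry the pliers' joint block, which is lifted straight up out of them (8 mm deep). Origin under the uprights, at the desk top; x, y as the pliers when parked
- axle_bare: fixed axle stub WITHOUT a circlip: round grey foot 72 mm across, grey roller 52 mm across up to 45 mm, aluminium hub face 47 mm across at 46 mm above the desk, above it the upright steel shaft, 24 mm across with a 7 mm tapered end, its top 73 mm above the desk. Origin at the foot's underside, z up
- groove (a point): middle of the bare stub's groove, on the shaft's axis, 48 mm above the desk; the groove is 4 mm high, from the hub face (46 mm) to 50 mm. A circlip lying on the hub face has its centre 1.5 mm above that face
- axle_fitted: fixed axle stub of the same shape that already has its circlip (a black ring with two lugs) in the groove; leave alone. Origin at the foot's underside
- rubber_stopper: black rubber stopper, 34 mm across, 28 mm high; loose bystander, leave in place; origin at its underside
- brass_union: brass hose union standing upright, 24 mm across, 48 mm high; loose bystander, leave in place; origin at its underside
- filter_disc: white filter disc, 58 mm across, 28 mm high; loose bystander, leave in place; origin at its underside

How it is judged:
By the outcome, as a careful person would: the job done as asked, in the order asked, and still so for the second after the job is handed in, while the arm keeps its last pose, push and grip.
It also fails if it takes over 35 s, if anything falls off the work surface, if the arm or the gripper's body presses on something with over 40 N, if the wrist force passes 120 N, or if a joint passes its speed limit or range.

## Robot

A 7-joint arm with a two-finger parallel gripper is mounted at the origin on a cart in front of the work surface, level with it; the furniture and walls round the work are solid. World frame = base frame: x ahead of the robot, y to its left, z up, the work surface at z = 0. Lengths are in m, angles in rad, forces in N, time in s.
With the tool pointing down it reaches from about 0.4 to 0.85 m from the base axis. Payload 4.5 kg.
Tool frame: the origin (TCP) lies at the very end of the fingers, on their centre line; the grasp point (between the pads) lies behind it (r.grip_depth is the z of the grasp point in the tool frame, in m); z points along the fingers, y is the line along which they close (so a half turn about z gives the same grasp; the last joint's range is limited). The gripper opens to 85 mm and grips with 20 to 120 N. Pads are 22 mm wide; open, the fingers measure 114 mm over their backs; the gripper's body (76 mm by 85 mm) begins 54 mm behind the grasp point. The pads swing forward as they close: fully open they stand 13 mm farther back than shut.
Start: joints at [-1.236, 0.689, -0.195, 1.565, 0.157, 0.902, -0.215], TCP at [0.185, 0.597, 0.231] pointing down, gripper open.
Joint ranges: [-3.01, 3.01], [-0.46, 2.08], [-1.47, 1.51], [0.13, 2.56], [-1, 4.14], [0.04, 2.09], [-2.66, 2.66]. Speed limits (rad/s): [2.57, 2.57, 3.14, 3.14, 3.14, 3.14, 3.14].

## Interface

Orientations are given as a rotation vector (axis times angle).
In Python, from workcell import readout, vision, sign_off, r gives the robot as it stands.
- The arm moves only by the tool servo_tool, never from a script. Its argument "rows" is a list of rows, each an object of numbers: "x", "y", "z": the shift along the tool's x, y, z in cm; "rx", "ry", "rz": the turn, a rotation vector about the tool's x, y, z in degrees. In form: [{"x": .., "y": .., "z": .., "rx": .., "ry": .., "rz": ..}, ...]. A call has exactly 8 rows; each row is the pose to reach, as a shift and turn from the pose commanded when the call began, along the tool's axes at that moment; what a row does not reach only later rows make up. A row lasts 1/12 s, in which the tool goes at most 41.7 mm and 7.16 degrees, less where a joint would pass 70% of its speed; a pose out of reach is approached as far as the arm can. A call with a gripper value outside its range is refused whole. "hand" is the opening, from 0 (shut) to 1 (fully open), set as the call begins (left out, the last holds). The fingers move at their own pace and stop on an object; the grip force is fixed at half the most. Time passes only in rows, so rows that repeat a pose let the fingers close, or fill a call up. It gives the time, the measured TCP pose, the force, the opening and the grip force at its end, in the units of the state.
- readout.sense(): the state, without advancing time (a new reading comes with each control period).
- vision.snapshot(name): name is "scene" or "top" or "wrist"; returns the picture (420x560x3 uint8, red, green, blue); there is no depth.
- vision.camera_model(name): a dict with "camera_matrix" (3x3 intrinsics, pixels), "eye" and "attitude" of the camera in the world. Camera axes: x right, y down, z forward; pixel columns grow to the right and rows downward; lengths in m; the calibration is good to about 2 mm. The wrist camera is an equidistant fisheye: a pixel r from the principal point sees the ray r / f radians off the axis. A picture is of the moment at which its call begins: read the wrist's pose just before it. camera_model takes no time and is no camera call; for the wrist camera it gives the pose at the moment of the call.
- sign_off(): hands the job in; it is judged then, once.
The state is a dict: "time_s": time; "joint_pos": joint angles; "joint_vel": joint speeds; "joint_torque": joint torques, N m; "eef_pos": TCP position; "eef_rot": TCP orientation; "contact_force": force on the tool from outside, world axes, zero at the start; "torque": the same for the moment, N m; "grip_width": finger opening in m; "gripper_force": force on a finger pad.
Only numpy, scipy, OpenCV 4.12 (cv2) and the standard library are available. Lean on these libraries where they do the work, as an engineer would, in place of code of your own. Each camera call takes 0.05 s, during which the arm holds its last target. There are 200 camera calls.

## Working session

There is one attempt and no reset: what is moved stays moved. The work goes in short steps, Python scripts to look and compute and a tool call to move; the robot and the scene stay as the last step left them, time stands still between calls to the robot, and variables do not carry over. Pictures are saved under pics/ and viewed, at most 10 in all, crops included, and the job is handed in when it is done.

Besides the shell and the picture viewer there is one more tool, called after ">>>" as name(argument=value, ...), one argument or row to a line, values as JSON. servo_tool: Moves the arm, as the interface text tells. Its arguments: {"type":"object","properties":{"rows":{"type":"array","items":{"type":"object","properties":{"x":{"type":"number"},"y":{"type":"number"},"z":{"type":"number"},"rx":{"type":"number"},"ry":{"type":"number"},"rz":{"type":"number"}}}},"hand":{"type":"number"}},"required":["rows"]}

```bash
mkdir -p pics; ls; python3 - <<'E'
from workcell import readout, vision, r
import cv2, numpy as np
print(r.grip_depth); s=readout.sense(); print(s)
for n in ["top","scene"]:
    im=vision.snapshot(n); cv2.imwrite(f"pics/{n}0.png",im[:,:,::-1]); print(n,vision.camera_model(n))
E
```

```text
pics
-0.0187
{'time_s': 0.0, 'joint_pos': array([-1.23621049,  0.69001431, -0.19452655,  1.5663973 ,  0.15729084,
        0.90249552, -0.21507034]), 'joint_vel': array([-7.85001042e-04,  5.20321655e-04, -3.77207256e-04, -1.01399829e-03,
        1.22147900e-03, -1.30208559e-04,  5.84045982e-05]), 'joint_torque': array([-2.04123626e-04, -5.39614606e+01, -1.26666158e+00, -1.58546036e+01,
        9.12601274e-03,  9.22583509e-03,  6.21547699e-06]), 'eef_pos': array([0.1850087 , 0.5962772 , 0.23045125]), 'eef_rot': array([-4.70475664e-01, -3.10599558e+00,  3.00828765e-03]), 'contact_force': array([-0.19125669,  1.25019639, -0.55468072]), 'torque': array([-0.05457633,  0.03321293, -0.00086827]), 'gripper_force': 0.0, 'grip_width': 0.08533820061965265}
top {'camera_matrix': array([[451.14429078,   0.        , 277.2157938 ],
       [  0.        , 451.14429078, 210.45654118],
       [  0.        ,   0.        ,   1.        ]]), 'eye': array([ 0.22292307, -0.02363958,  1.07215005]), 'attitude': array([-2.15600286,  2.03110281, -0.23210086])}
scene {'camera_matrix': array([[497.14793901,   0.        , 280.31963552],
       [  0.        , 497.14793901, 212.85157559],
       [  0.        ,   0.        ,   1.        ]]), 'eye': array([-0.15609254, -0.82798771,  0.53125791]), 'attitude': array([-1.89347878,  0.66571809, -0.40690428])}
```

View pics/top0.png

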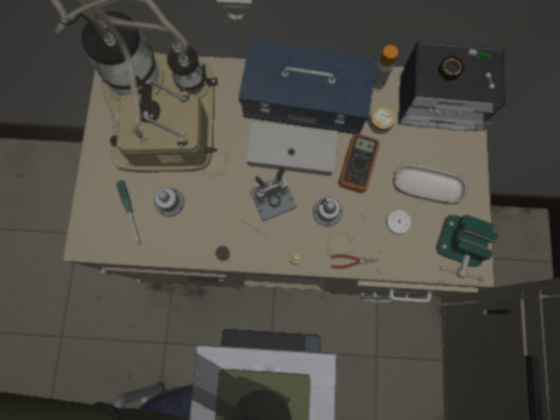

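View pics/scene0.png

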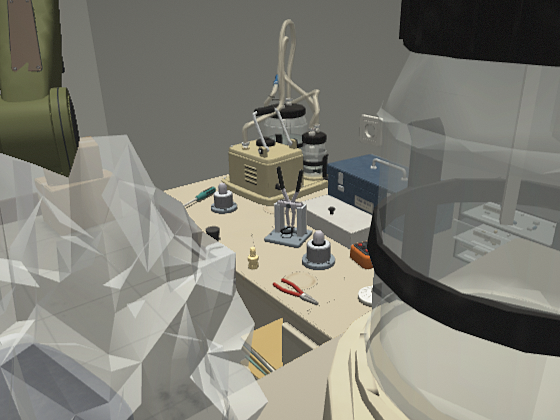

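The top view shows the stand and pliers near (270,190), axle stubs at (168,200) and (328,209), the stopper at (222,253), the union at (295,259) and the disc at (399,222). I'll zoom in to tell the two stubs apart.

```bash
cat > h.py <<'E'
import numpy as np, cv2
from scipy.spatial.transform import Rotation as R
from workcell import readout, vision, r
def ray(cm,uv,fish=False):
    K=cm["camera_matrix"]; d=np.array([(uv[0]-K[0,2])/K[0,0],(uv[1]-K[1,2])/K[1,1],1.])
    if fish:
        t=np.hypot(d[0],d[1]); d=np.array([*(d[:2]/max(t,1e-9)*np.sin(t)),np.cos(t)])
    return R.from_rotvec(cm["attitude"]).apply(d)
def onz(cm,uv,z,fish=False):
    d=ray(cm,uv,fish); return cm["eye"]+d*(z-cm["eye"][2])/d[2]
def proj(cm,P,fish=False):
    p=R.from_rotvec(cm["attitude"]).inv().apply(np.asarray(P)-cm["eye"]); K=cm["camera_matrix"]
    if fish:
        t=np.arctan2(np.hypot(p[0],p[1]),p[2]); q=p[:2]/np.hypot(p[0],p[1])*t
    else: q=p[:2]/p[2]
    return q*K[0,0]+K[:2,2]
E
python3 - <<'E'
from h import *
t=cv2.imread("pics/top0.png"); s=cv2.imread("pics/scene0.png")
c=lambda im,x,y,w,h,f: cv2.resize(im[y:y+h,x:x+w],None,fx=f,fy=f,interpolation=cv2.INTER_CUBIC)
a=c(t,245,165,100,75,4); b=c(t,140,172,60,75,4)
d=c(s,260,160,80,120,2.5);e=c(s,195,160,80,120,2.5)
out=np.zeros((600,640,3),np.uint8); out[:300,:400]=a; out[:300,400:640]=b; out[300:600,:200]=d; out[300:600,200:400]=e
cv2.imwrite("pics/z1.png",out)
cm=vision.camera_model("top")
for n,uv,z in [("L",(168,200),.03),("R",(328,209),.03),("stand",(270,190),.08),("stop",(222,253),.028),("union",(295,259),.048),("disc",(399,222),.028)]: print(n,onz(cm,uv,z))
E
```

```text
L [0.47775485 0.25654972 0.03      ]
R [ 0.47827049 -0.1255053   0.03      ]
stand [0.5027825  0.01308806 0.08      ]
stop [0.35892604 0.11683274 0.028     ]
union [ 0.35254222 -0.05286193  0.048     ]
disc [ 0.45712881 -0.2940727   0.028     ]
```

View pics/z1.png

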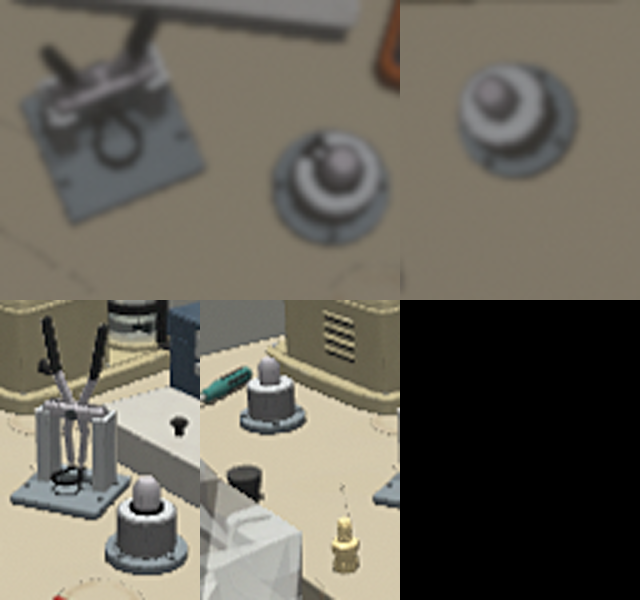

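The lower crops settle it: the stub at (328,209) in the top view has the black ring with lugs, so the one at (168,200), world y≈0.257, is bare. The circlip hangs on the robot side of the stand. Next I'll work out a view pose above the pliers.

```bash
cat >> h.py <<'E'
def rel(P,yaw=None,frac=1):
    """target TCP P, tool y axis at world yaw (deg from world +y) tool down -> tool-frame cm, deg"""
    s=readout.sense(); A=R.from_rotvec(s["eef_rot"]); d=A.inv().apply(np.asarray(P)-s["eef_pos"])*100
    out=[d.round(2)]
    if yaw is not None:
        c,n=np.cos(np.radians(yaw)),np.sin(np.radians(yaw))
        T=R.from_matrix(np.array([[-c,-n,0],[-n,c,0],[0,0,-1]]).T.T) # x=(-c,-n), y=(-n,c)
        out.append((A.inv()*T).as_rotvec(degrees=True).round(2))
    print(s["time_s"],s["eef_pos"].round(4),A.as_matrix().round(3).tolist()); print(*out)
E
python3 - <<'E'
from h import *
cm=vision.camera_model("top")
a=onz(cm,(286.25,183.75),.083);b=onz(cm,(257.5,194.5),.083);d=b-a
print(a,b,np.degrees(np.arctan2(-d[0],d[1])))
for uv in [(168,164),(200,164),(120,164),(250,165),(330,172),(340,125)]: print(uv,onz(cm,uv,.1),onz(cm,uv,0))
c=vision.camera_model("wrist");print(c,readout.sense()["eef_pos"])
rel([.40,.35,.30],0); rel([.47,.013,.30],0)
E
```

```text
[ 0.51892203 -0.02313421  0.083     ] [0.48966567 0.0406502  0.083     ] 24.639777176973215
(168, 164) [0.54465032 0.24747623 0.1       ] [0.57774472 0.2753645  0.        ]
(200, 164) [0.54892703 0.17489334 0.1       ] [0.58246135 0.19531539 0.        ]
(120, 164) [0.53823116 0.3564201  0.1       ] [0.57066526 0.39551485 0.        ]
(250, 165) [0.55322334 0.0613805  0.1       ] [0.58719961 0.07012607 0.        ]
(330, 172) [ 0.54726301 -0.12022638  0.1       ] [ 0.58062617 -0.13016176  0.        ]
(340, 125) [ 0.66271257 -0.13954128  0.1       ] [ 0.70795142 -0.15146348  0.        ]
{'camera_matrix': array([[325.1922621 ,   0.        , 282.45397305],
       [  0.        , 325.1922621 , 212.25530359],
       [  0.        ,   0.        ,   1.        ]]), 'eye': array([0.12018331, 0.61580971, 0.37183155]), 'attitude': array([2.34811091, 1.73305441, 0.22967323])} [0.185044   0.59637224 0.23056468]
0.1 [0.185  0.5964 0.2306] [[-0.955, 0.296, -0.0], [0.296, 0.955, -0.002], [-0.0, -0.002, -1.0]]
[-27.83 -17.18  -6.91] [-9.000e-02 -1.000e-02 -1.723e+01]
0.1 [0.185  0.5964 0.2306] [[-0.955, 0.296, -0.0], [0.296, 0.955, -0.002], [-0.0, -0.002, -1.0]]
[-44.5  -47.29  -6.86] [-9.000e-02 -1.000e-02 -1.723e+01]
```

>>> servo_tool(
  rows=[
    {"x":-2,"y":-1,"z":-2,"rz":-2},
    {"x":-6,"y":-3.5,"z":-4,"rz":-5},
    {"x":-10,"y":-6,"z":-6,"rz":-9},
    {"x":-14,"y":-9,"z":-7,"rz":-13},
    {"x":-18,"y":-12,"z":-7,"rz":-17},
    {"x":-22,"y":-14.5,"z":-7,"rz":-17},
    {"x":-25.5,"y":-16,"z":-7,"rz":-17},
    {"x":-28,"y":-17,"z":-7,"rz":-17},
  ],
  hand=1,
)

```text
invalid input at $.rows[0]: expected keys x, y, z, rx, ry, rz
```

```bash
python3 - <<'E'
from h import *
rel([.45,.0,.30],24)
E
```

```text
0.1 [0.185  0.5964 0.2306] [[-0.955, 0.296, -0.0], [0.296, 0.955, -0.002], [-0.0, -0.002, -1.0]]
[-42.97 -49.12  -6.86] [-9.000e-02 -3.000e-02 -4.123e+01]
```

>>> servo_tool(
  rows=[
    {"x":-2,"y":-1,"z":-2,"rx":0,"ry":0,"rz":-2},
    {"x":-6,"y":-3.5,"z":-4,"rx":0,"ry":0,"rz":-5},
    {"x":-10,"y":-6,"z":-6,"rx":0,"ry":0,"rz":-9},
    {"x":-14,"y":-9,"z":-7,"rx":0,"ry":0,"rz":-13},
    {"x":-18,"y":-12,"z":-7,"rx":0,"ry":0,"rz":-17},
    {"x":-22,"y":-14.5,"z":-7,"rx":0,"ry":0,"rz":-17},
    {"x":-25.5,"y":-16,"z":-7,"rx":0,"ry":0,"rz":-17},
    {"x":-28,"y":-17,"z":-7,"rx":0,"ry":0,"rz":-17},
  ],
  hand=1,
)

```text
time_s: 0.77
eef_pos: [0.3864, 0.3648, 0.3011]
eef_rot: [-0.006, -3.141, 0.001]
contact_force: [0.9, 0.6, -0.7]
grip_width: 0.0855
gripper_force: 0.0
```

```bash
python3 - <<'E'
from h import *
rel([.45,.0,.30],24)
im=vision.snapshot("wrist"); cv2.imwrite("pics/w0.png",im[:,:,::-1])
c=vision.camera_model("wrist"); print(c["eye"],c["attitude"]); np.save("w0.npy",[c["eye"],c["attitude"]])
E
```

```text
0.7667 [0.3864 0.3648 0.3011] [[-1.0, 0.004, -0.0], [0.004, 1.0, -0.001], [0.0, -0.001, -1.0]]
[ -6.49 -36.45   0.13] [ -0.03  -0.03 -24.2 ]
[0.32688011 0.35782764 0.44155988] [2.08914148 2.05562352 0.27256167]
```

View pics/w0.png

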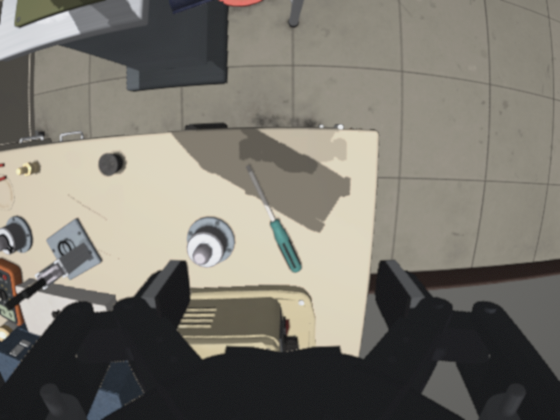

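The wrist view shows the bare axle at about (208,245), with no black ring, and the stand at (75,250). Moving on toward the pliers.

>>> servo_tool(
  rows=[
    {"x":-1,"y":-3,"z":0,"rx":0,"ry":0,"rz":-2},
    {"x":-2,"y":-7,"z":0,"rx":0,"ry":0,"rz":-5},
    {"x":-3,"y":-11,"z":0,"rx":0,"ry":0,"rz":-9},
    {"x":-4,"y":-15,"z":0,"rx":0,"ry":0,"rz":-13},
    {"x":-5,"y":-19,"z":0,"rx":0,"ry":0,"rz":-17},
    {"x":-6,"y":-23,"z":0,"rx":0,"ry":0,"rz":-20},
    {"x":-6.5,"y":-27,"z":0,"rx":0,"ry":0,"rz":-22},
    {"x":-6.5,"y":-31,"z":0,"rx":0,"ry":0,"rz":-24},
  ],
)

```text
time_s: 1.48
eef_pos: [0.4503, 0.0547, 0.3008]
eef_rot: [-0.648, 3.073, 0.0]
contact_force: [0.9, 0.4, 0.6]
grip_width: 0.0857
gripper_force: 0.0
```

>>> servo_tool(
  rows=[
    {"x":0,"y":-1.5,"z":0,"rx":0,"ry":0,"rz":0},
    {"x":0,"y":-3,"z":0,"rx":0,"ry":0,"rz":0},
    {"x":0,"y":-4,"z":0,"rx":0,"ry":0,"rz":0},
    {"x":0,"y":-4,"z":0,"rx":0,"ry":0,"rz":0},
    {"x":0,"y":-4,"z":0,"rx":0,"ry":0,"rz":0},
    {"x":0,"y":-4,"z":0,"rx":0,"ry":0,"rz":0},
    {"x":0,"y":-4,"z":0,"rx":0,"ry":0,"rz":0},
    {"x":0,"y":-4,"z":0,"rx":0,"ry":0,"rz":0},
  ],
)

```text
time_s: 2.15
eef_pos: [0.4654, 0.0213, 0.301]
eef_rot: [0.65, -3.073, -0.001]
contact_force: [0.3, -1.0, -0.2]
grip_width: 0.0857
gripper_force: 0.0
```

```bash
python3 - <<'E'
from h import *
rel([.45,.0,.30],24)
im=vision.snapshot("wrist"); cv2.imwrite("pics/w1.png",im[:,:,::-1])
c=vision.camera_model("wrist"); print(c["eye"],c["attitude"]); np.save("w1.npy",[c["eye"],c["attitude"]])
E
```

```text
2.15 [0.4654 0.0213 0.301 ] [[-0.914, -0.405, -0.0], [-0.405, 0.914, 0.0], [-0.0, 0.0, -1.0]]
[ 2.27 -1.32  0.1 ] [ 0.03  0.   -0.11]
[ 0.40328461 -0.00633649  0.44233186] [1.62376831 2.49771367 0.3345761 ]
```

View pics/w1.png

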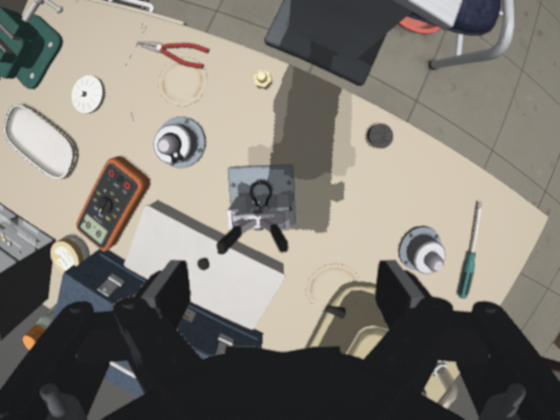

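The stand is at about (260,205), with handles at (232,238) and (278,238), and the circlip ring at (261,192). The bare axle is at (424,250). I'll zoom in and fit masks.

```bash
python3 - <<'E'
from h import *
K=vision.camera_model("wrist")["camera_matrix"]
def cam(n): e,a=np.load(n); return dict(camera_matrix=K,eye=e,attitude=a)
w0,w1=cam("w0.npy"),cam("w1.npy"); i0=cv2.imread("pics/w0.png"); i1=cv2.imread("pics/w1.png")
def blue(im,x,y,w,h):
    c=im[y:y+h,x:x+w].astype(int); m=((c[...,0]-c[...,2])>4).astype(np.uint8)
    k=np.zeros(im.shape[:2],np.uint8); k[y:y+h,x:x+w]=m; n,l,s,_=cv2.connectedComponentsWithStats(k)
    j=1+np.argmax(s[1:,4]); return (l==j).astype(np.uint8)
for nm,cm,im,box in [("stand",w1,i1,(220,155,90,100)),("foot1",w1,i1,(392,218,60,60)),("foot0",w0,i0,(180,212,60,60))]:
    m=blue(im,*box); cs,_=cv2.findContours(m,cv2.RETR_EXTERNAL,cv2.CHAIN_APPROX_NONE); p=max(cs,key=cv2.contourArea)[:,0]
    q=np.array([onz(cm,u,.006,True)[:2] for u in p])*1000
    if nm=="stand":
        h=cv2.convexHull(q.astype(np.float32)); print(nm,cv2.minAreaRect(h))
    else:
        print(nm,len(p),cv2.fitEllipse(cv2.convexHull(q.astype(np.float32))),cv2.minEnclosingCircle(q.astype(np.float32)))
c=lambda im,x,y,w,h,f: cv2.resize(im[y:y+h,x:x+w],None,fx=f,fy=f,interpolation=cv2.INTER_CUBIC)
out=np.zeros((600,800,3),np.uint8); out[:600,:540]=c(i1,215,155,90,100,6); out[:260,540:800]=c(i1,392,218,52,52,5); out[300:560,540:800]=c(i0,183,214,52,52,5)
cv2.imwrite("pics/z2.png",out)
E
```

```text
stand ((504.6755065917969, 7.846096038818359), (89.4530029296875, 87.55158233642578), 26.270292282104492)
foot1 150 ((479.8113098144531, 264.0436096191406), (68.70516967773438, 85.14434051513672), 163.8754425048828) ((479.59893798828125, 264.83612060546875), 42.24409866333008)
foot0 286 ((491.0876770019531, 244.65866088867188), (68.430419921875, 76.71429443359375), 53.297340393066406) ((491.8625183105469, 244.9310302734375), 38.82600402832031)
```

View pics/z2.png

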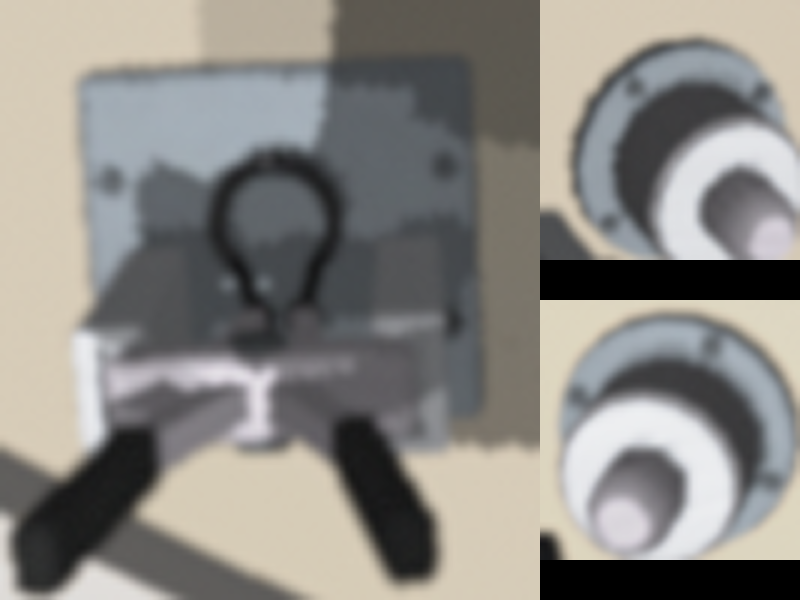

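Stand crop: ring centre about (277,217), handle ends (40,565) and (410,560), pivot strip (262,400). The axle crops show the white hub ring and the shaft clearly. Casting rays next.

```bash
cat > m.py <<'E'
from h import *
K=vision.camera_model("wrist")["camera_matrix"]
def cam(n): e,a=np.load(n); return dict(camera_matrix=K,eye=e,attitude=a)
def hub(cm,im,x,y,w,h,z=.046,vmin=185):
    c=cv2.cvtColor(im[y:y+h,x:x+w],cv2.COLOR_BGR2HSV); m=((c[...,1]<28)&(c[...,2]>vmin)).astype(np.uint8)
    n,l,s,_=cv2.connectedComponentsWithStats(m); m=(l==1+np.argmax(s[1:,4])).astype(np.uint8)
    p=cv2.convexHull(max(cv2.findContours(m,0,cv2.CHAIN_APPROX_NONE)[0],key=cv2.contourArea))[:,0]+[x,y]
    q=np.array([onz(cm,u,z,True)[:2] for u in p])*1000
    return cv2.fitEllipse(q.astype(np.float32)),cv2.minEnclosingCircle(q.astype(np.float32))
E
python3 - <<'E'
from m import *
w0,w1=cam("w0.npy"),cam("w1.npy"); i0=cv2.imread("pics/w0.png"); i1=cv2.imread("pics/w1.png")
print(hub(w1,i1,392,218,70,70)); print(hub(w0,i0,175,205,70,70))
P=lambda X,Y,z:(onz(w1,((X+.5)/6-.5+215,(Y+.5)/6-.5+155),z,True)*1000).round(1)
yaw=lambda a,b:np.degrees(np.arctan2(-(a-b)[0],(a-b)[1])).round(1)
c1,c2,c3=P(80,75,.008),P(470,58,.008),P(482,412,.008); print("plate",c1,c2,c3,yaw(c2,c1),np.linalg.norm(c2-c1),np.linalg.norm(c3-c2), (c1+c3)/2)
a,b=P(40,565,.171),P(410,560,.171); print("handles",a,b,(a+b)/2,yaw(b,a),np.linalg.norm(a-b))
u,v=P(75,328,.083),P(446,318,.083); u2,v2=P(80,445,.083),P(445,447,.083);print("upr",(u+v+u2+v2)/4,yaw(v,u),yaw(v2,u2),u,v,u2,v2)
g=P(262,400,.089); print("pivot",g); rc=P(277,217,.022); print("ring",rc, P(212,217,.022)-P(343,217,.022))
for y in (22,24,26): 
  n=np.radians(y); ex=np.array([np.cos(n),np.sin(n)]); print(y,"ring-> pivot", rc[:2]+18*ex)
E
```

```text
(((478.7138977050781, 259.2989196777344), (47.691951751708984, 48.350555419921875), 122.86450958251953), ((479.0788879394531, 259.3863525390625), 24.62162208557129))
(((488.9459533691406, 246.2866668701172), (48.58335494995117, 48.91224670410156), 49.93220901489258), ((489.0466613769531, 246.1074981689453), 24.97832489013672))
plate [483.2 -51.2   8. ] [444.5  27.8   8. ] [518.6  64.4   8. ] 26.1 87.96982437176966 82.6460525373112 [500.9   6.6   8. ]
handles [524.5 -12.9 171. ] [500.7  37.7 171. ] [512.6  12.4 171. ] 25.2 55.91779680924491
upr [511.125  10.975  83.   ] 25.4 23.7 [515.1 -26.2  83. ] [484.5  38.2  83. ] [536.8 -16.7  83. ] [508.1  48.6  83. ]
pivot [511.9  12.2  89. ]
ring [492.4   2.3  22. ] [ 11.7 -26.4   0. ]
22 ring-> pivot [509.08930938   9.04291868]
24 ring-> pivot [508.84381824   9.62125958]
26 ring-> pivot [508.57829283  10.19068064]
```

```bash
python3 - <<'E'
from h import *
rel([.5115,.0118,.20],25.3)
E
```

```text
2.2 [0.4655 0.021  0.3011] [[-0.914, -0.405, -0.0], [-0.405, 0.914, 0.0], [-0.0, 0.0, -1.0]]
[-3.83 -2.71 10.11] [ 0.02  0.   -1.43]
```

>>> servo_tool(
  rows=[
    {"x":-1,"y":-0.7,"z":1,"rx":0,"ry":0,"rz":-0.4},
    {"x":-2.2,"y":-1.6,"z":3,"rx":0,"ry":0,"rz":-1},
    {"x":-3.2,"y":-2.4,"z":5,"rx":0,"ry":0,"rz":-1.4},
    {"x":-3.8,"y":-2.7,"z":7,"rx":0,"ry":0,"rz":-1.4},
    {"x":-3.8,"y":-2.7,"z":9,"rx":0,"ry":0,"rz":-1.4},
    {"x":-3.8,"y":-2.7,"z":10,"rx":0,"ry":0,"rz":-1.4},
    {"x":-3.8,"y":-2.7,"z":10,"rx":0,"ry":0,"rz":-1.4},
    {"x":-3.8,"y":-2.7,"z":10,"rx":0,"ry":0,"rz":-1.4},
  ],
  hand=1,
)

```text
time_s: 2.87
eef_pos: [0.5111, 0.0112, 0.2008]
eef_rot: [0.686, -3.065, -0.001]
contact_force: [-0.4, -0.4, 0.8]
grip_width: 0.0854
gripper_force: 0.0
```

```bash
python3 - <<'E'
from m import *
print(np.abs(readout.sense()["joint_vel"]).max())
c=vision.camera_model("wrist"); np.save("w2.npy",[c["eye"],c["attitude"]])
im=vision.snapshot("wrist")[:,:,::-1].copy(); cv2.imwrite("pics/w2.png",im)
rel([.5115,.0118,.126],25.3)
p=(proj(c,[.5115,.0118,.171],True)); print(p, proj(c,[.479,.2593,.046],True))
x,y=int(p[0])-70,int(p[1])-90
print(x,y); cv2.imwrite("pics/z3.png",cv2.resize(im[y:y+150,x:x+200],None,fx=4,fy=4,interpolation=cv2.INTER_CUBIC))
E
```

```text
0.023604822505178768
2.9167 [0.5117 0.0112 0.2015] [[-0.905, -0.426, 0.001], [-0.426, 0.905, 0.0], [-0.001, 0.0, -1.0]]
[-0.    0.06  7.55] [ 0.    0.05 -0.1 ]
[282.42588791 249.83538316] [486.41936542 265.64162296]
212 159
```

View pics/z3.png

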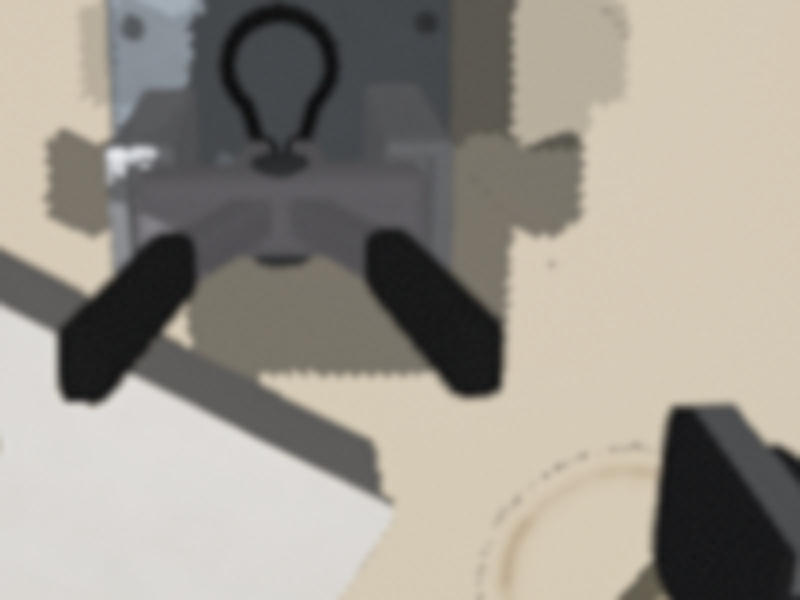

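The handle ends at (85,375) and (480,370) lie centred under the tool, at mean column 282. The pliers look turned about 0.9° more, so I'll descend with that correction and close.

>>> servo_tool(
  rows=[
    {"x":0,"y":0,"z":1,"rx":0,"ry":0,"rz":-0.5},
    {"x":0,"y":0,"z":2.5,"rx":0,"ry":0,"rz":-0.9},
    {"x":0,"y":0,"z":4,"rx":0,"ry":0,"rz":-0.9},
    {"x":0,"y":0,"z":5.5,"rx":0,"ry":0,"rz":-0.9},
    {"x":0,"y":0,"z":6.7,"rx":0,"ry":0,"rz":-0.9},
    {"x":0,"y":0,"z":7.5,"rx":0,"ry":0,"rz":-0.9},
    {"x":0,"y":0,"z":7.5,"rx":0,"ry":0,"rz":-0.9},
    {"x":0,"y":0,"z":7.5,"rx":0,"ry":0,"rz":-0.9},
  ],
)

```text
time_s: 3.58
eef_pos: [0.5115, 0.0108, 0.1261]
eef_rot: [-0.709, 3.06, 0.0]
contact_force: [-0.4, -0.0, 0.9]
grip_width: 0.0854
gripper_force: 0.0
```

>>> servo_tool(
  rows=[
    {"x":0,"y":0,"z":0,"rx":0,"ry":0,"rz":0},
    {"x":0,"y":0,"z":0,"rx":0,"ry":0,"rz":0},
    {"x":0,"y":0,"z":0,"rx":0,"ry":0,"rz":0},
    {"x":0,"y":0,"z":0,"rx":0,"ry":0,"rz":0},
    {"x":0,"y":0,"z":0,"rx":0,"ry":0,"rz":0},
    {"x":0,"y":0,"z":0,"rx":0,"ry":0,"rz":0},
    {"x":0,"y":0,"z":0,"rx":0,"ry":0,"rz":0},
    {"x":0,"y":0,"z":0,"rx":0,"ry":0,"rz":0},
  ],
  hand=0,
)

```text
time_s: 4.25
eef_pos: [0.5128, 0.0112, 0.1282]
eef_rot: [-0.708, 3.057, -0.001]
contact_force: [-1.4, 0.7, 15.0]
grip_width: 0.0292
gripper_force: 58.8
```

Gripped, at full force and fully squeezed. Lifting straight up.

>>> servo_tool(
  rows=[
    {"x":0,"y":0,"z":-0.3,"rx":0,"ry":0,"rz":0},
    {"x":0,"y":0,"z":-0.8,"rx":0,"ry":0,"rz":0},
    {"x":0,"y":0,"z":-1.6,"rx":0,"ry":0,"rz":0},
    {"x":0,"y":0,"z":-2.8,"rx":0,"ry":0,"rz":0},
    {"x":0,"y":0,"z":-4.4,"rx":0,"ry":0,"rz":0},
    {"x":0,"y":0,"z":-6,"rx":0,"ry":0,"rz":0},
    {"x":0,"y":0,"z":-7.6,"rx":0,"ry":0,"rz":0},
    {"x":0,"y":0,"z":-9,"rx":0,"ry":0,"rz":0},
  ],
  hand=0,
)

```text
time_s: 4.92
eef_pos: [0.5111, 0.0105, 0.2173]
eef_rot: [0.708, -3.061, -0.0]
contact_force: [0.4, -0.2, -1.2]
grip_width: 0.0288
gripper_force: 59.9
```

>>> servo_tool(
  rows=[
    {"x":0,"y":0,"z":0,"rx":0,"ry":0,"rz":0},
    {"x":0,"y":0,"z":0,"rx":0,"ry":0,"rz":0},
    {"x":0,"y":0,"z":0,"rx":0,"ry":0,"rz":0},
    {"x":0,"y":0,"z":0,"rx":0,"ry":0,"rz":0},
    {"x":0,"y":0,"z":0,"rx":0,"ry":0,"rz":0},
    {"x":0,"y":0,"z":0,"rx":0,"ry":0,"rz":0},
    {"x":0,"y":0,"z":0,"rx":0,"ry":0,"rz":0},
    {"x":0,"y":0,"z":0,"rx":0,"ry":0,"rz":0},
  ],
  hand=0,
)

```text
time_s: 5.58
eef_pos: [0.5112, 0.0107, 0.2157]
eef_rot: [0.709, -3.06, -0.0]
contact_force: [0.1, -0.6, -2.4]
grip_width: 0.0288
gripper_force: 59.9
```

```bash
python3 - <<'E'
from m import *
s=readout.sense(); print(np.abs(s["joint_vel"]).max(),s["contact_force"],s["grip_width"])
c=vision.camera_model("wrist"); np.save("w3.npy",[c["eye"],c["attitude"]])
im=vision.snapshot("wrist")[:,:,::-1].copy(); cv2.imwrite("pics/w3.png",im)
A=R.from_rotvec(s["eef_rot"]); e=A.inv().apply(c["eye"]-s["eef_pos"]); print("cam in tool",e.round(4),(A.inv()*R.from_rotvec(c["attitude"])).as_matrix().round(3).tolist())
tcp=s["eef_pos"]; T=lambda v: tcp+A.apply(v)
q=proj(c,T([.018,0,.123-.0187]),True); print("ring exp",q)
im2=cv2.resize(im[100:250,182:382],None,fx=4,fy=4,interpolation=cv2.INTER_CUBIC); cv2.imwrite("pics/z4.png",im2)
rel([.40,.13,.24],26); rel([.479-.09,.259,.24],26)
E
```

```text
0.002578242964412344 [ 0.10940369 -0.57189246 -2.3576083 ] 0.028776266081087378
cam in tool [ 0.068   0.0002 -0.1413] [[0.001, -0.965, -0.263], [1.0, 0.001, 0.001], [-0.001, -0.263, 0.965]]
ring exp [281.86114967 191.15554051]
5.6333 [0.5113 0.0107 0.2158] [[-0.898, -0.439, -0.0], [-0.439, 0.898, 0.0], [0.0, 0.0, -1.0]]
[ 4.75 15.6  -2.41] [ 0.01 -0.02  0.07]
5.6333 [0.5113 0.0107 0.2158] [[-0.898, -0.439, -0.0], [-0.439, 0.898, 0.0], [0.0, 0.0, -1.0]]
[ 0.07 27.68 -2.41] [ 0.01 -0.02  0.07]
```

View pics/z4.png

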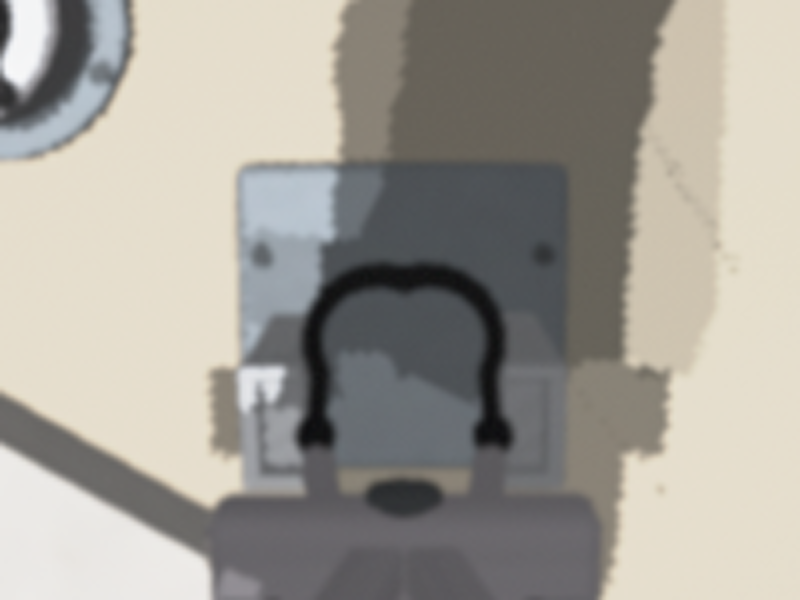

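The circlip is now spread symmetrically, with inner sides at about columns 325 and 488 in the crop and its back end at row 283. It is level with the block. Carrying it to above the bare stub.

>>> servo_tool(
  rows=[
    {"x":-0.3,"y":0.8,"z":-0.2,"rx":0,"ry":0,"rz":0},
    {"x":-1,"y":2.4,"z":-0.5,"rx":0,"ry":0,"rz":0},
    {"x":-1.8,"y":4.4,"z":-0.5,"rx":0,"ry":0,"rz":0},
    {"x":-2.7,"y":6.5,"z":-0.5,"rx":0,"ry":0,"rz":0},
    {"x":-3.5,"y":8.5,"z":-0.5,"rx":0,"ry":0,"rz":0},
    {"x":-4.4,"y":10.6,"z":-0.5,"rx":0,"ry":0,"rz":0},
    {"x":-5.2,"y":12.7,"z":-0.5,"rx":0,"ry":0,"rz":0},
    {"x":-6.1,"y":14.8,"z":-0.5,"rx":0,"ry":0,"rz":0},
  ],
  hand=0,
)

```text
time_s: 6.3
eef_pos: [0.5005, 0.1723, 0.2212]
eef_rot: [-0.709, 3.06, 0.001]
contact_force: [0.9, 0.3, -1.3]
grip_width: 0.0283
gripper_force: 59.9
```

>>> servo_tool(
  rows=[
    {"x":-0.8,"y":2.1,"z":0,"rx":0,"ry":0,"rz":0},
    {"x":-1.6,"y":4,"z":0,"rx":0,"ry":0,"rz":0},
    {"x":-2.4,"y":5.8,"z":0,"rx":0,"ry":0,"rz":0},
    {"x":-3,"y":7.3,"z":0,"rx":0,"ry":0,"rz":0},
    {"x":-3.5,"y":8.4,"z":0,"rx":0,"ry":0,"rz":0},
    {"x":-3.7,"y":8.9,"z":0,"rx":0,"ry":0,"rz":0},
    {"x":-3.7,"y":8.9,"z":0,"rx":0,"ry":0,"rz":0},
    {"x":-3.7,"y":8.9,"z":0,"rx":0,"ry":0,"rz":0},
  ],
  hand=0,
)

```text
time_s: 6.97
eef_pos: [0.4953, 0.2659, 0.2209]
eef_rot: [0.708, -3.06, 0.002]
contact_force: [-0.3, 0.9, -2.6]
grip_width: 0.0287
gripper_force: 59.9
```

```bash
python3 - <<'E'
from m import *
s=readout.sense(); print(s["time_s"],s["eef_pos"],s["eef_rot"],np.abs(s["joint_vel"]).max(),s["contact_force"],s["grip_width"])
c=vision.camera_model("wrist"); np.save("w4.npy",[c["eye"],c["attitude"]])
im=vision.snapshot("wrist")[:,:,::-1].copy(); cv2.imwrite("pics/w4.png",im)
A=R.from_rotvec(s["eef_rot"]); T=lambda v: s["eef_pos"]+A.apply(v)
for n,v in dict(back=[.039,0,.1028],ring=[.018,0,.1043],blkL=[.009,-.03,.0373],blkR=[.009,.03,.0373]).items(): print(n,((proj(c,T(v),True)-[232,130])*8).round(1), T(v).round(4))
print("shafttop exp",(proj(c,[.479,.2593,.073],True)-[232,130])*8,"hub",(proj(c,[.479,.2593,.046],True)-[232,130])*8)
cv2.imwrite("pics/z5.png",cv2.resize(im[130:205,232:332],None,fx=8,fy=8,interpolation=cv2.INTER_CUBIC))
E
```

```text
6.9667 [0.49525122 0.265864   0.2209072 ] [ 7.07784204e-01 -3.06039956e+00  1.55134881e-03] 0.020289642207472206 [-0.34240096  0.88566471 -2.64193195] 0.028731567958697638
back [399.3 274.4] [0.4602 0.2486 0.1181]
ring [399.1 489.3] [0.4791 0.2579 0.1166]
blkL [-13.7 795.2] [0.5003 0.2349 0.1836]
blkR [809.8 796.1] [0.474  0.2888 0.1836]
shafttop exp [411.61751879 417.54719033] hub [411.00868689 379.89048444]
```

View pics/z5.png

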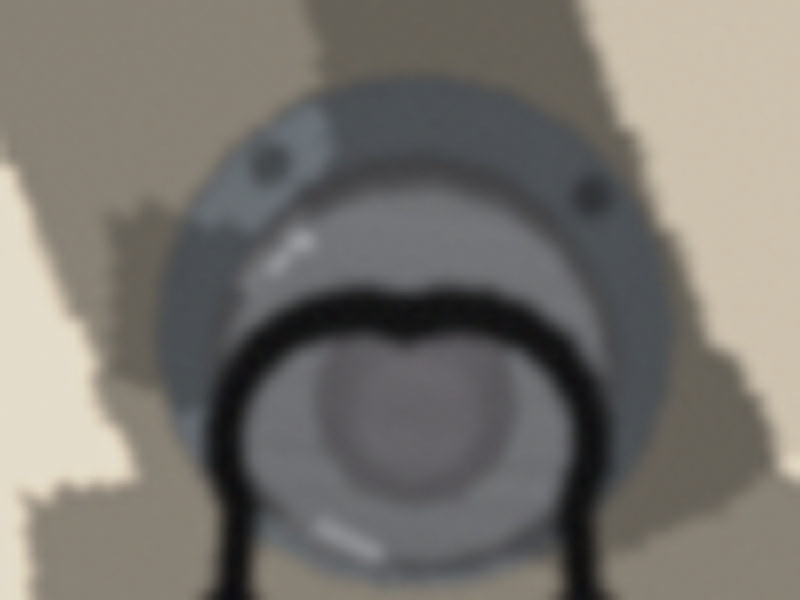

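The view down the stub shows the foot centre at crop (416,329), the hub centre at (417,378), the shaft disc at column 416, and the spread ring centred at column 408. Its back end is at row 288, about 2 px from nominal. I'll solve the pliers' small shift and tilt in hand, then the correction.

```bash
python3 - <<'E'
from m import *
from scipy.optimize import least_squares
c4=cam("w4.npy"); s=readout.sense(); A=R.from_rotvec(s["eef_rot"])
g=s["eef_pos"]+A.apply([0,0,-.0187])
def pl(v,p):  # pliers coords rel. grip (m) -> world; p=dx,dy,dz(tool mm),pitch deg about tool y
    w=np.array([-v[0],v[1],-v[2]]); w=R.from_euler("y",p[3],degrees=True).apply(w)+np.array(p[:3])/1000
    return g+A.apply(w)
for p in ([0,0,0,0],[1,0,0,0],[0,0,2,0],[0,0,0,1]):
    f=lambda x,y,z:proj(c4,pl((x,y,z),p),True).round(2)
    print(p,"back",f(-.039,0,-.123),"botL",f(-.009,-.03,-.07),"botR",f(-.009,.03,-.07),"inner sides",f(-.018,.0135,-.123))
# stub from w4
for nm,uv,z in [("foot",(416,329),.008),("hub",(417,378),.046)]:
    P=onz(c4,((uv[0]+.5)/8-.5+232,(uv[1]+.5)/8-.5+130),z,True); print(nm,P.round(4))
u=lambda X,Y,z:onz(c4,((X+.5)/8-.5+232,(Y+.5)/8-.5+130),z,True)
print("hub extent",u(417,180,.046),u(417,575,.046), u(222,380,.046),u(612,380,.046))
print("foot extent",u(416,78,.008),u(416,580,.008),u(160,329,.008),u(672,329,.008))
im=cv2.imread("pics/w4.png"); g4=im[130:205,282].astype(int).sum(1)//3; print(g4.tolist()); print((im[130:205,270].astype(int).sum(1)//3).tolist()); print((im[205:260,262].astype(int).sum(1)//3).tolist())
E
```

```text
[0, 0, 0, 0] back [281.   163.84] botL [232.58 222.08] botR [328.77 222.28] inner sides [298.48 190.99]
[1, 0, 0, 0] back [281.   162.54] botL [232.51 220.54] botR [328.84 220.75] inner sides [298.49 189.72]
[0, 0, 2, 0] back [281.01 163.54] botL [233.04 221.15] botR [328.34 221.35] inner sides [298.35 190.48]
[0, 0, 0, 1] back [281.   161.15] botL [232.46 220.28] botR [328.89 220.49] inner sides [298.53 188.35]
foot [0.4775 0.2589 0.008 ]
hub [0.4783 0.2593 0.046 ]
hub extent [0.45634501 0.24851364 0.046     ] [0.50059437 0.27025253 0.046     ] [0.48899581 0.23782444 0.046     ] [0.46785262 0.28090587 0.046     ]
foot extent [0.44656185 0.24370829 0.008     ] [0.50928985 0.27451645 0.008     ] [0.49288018 0.22724477 0.008     ] [0.46186    0.29044968 0.008     ]
[95, 96, 95, 95, 96, 95, 95, 95, 93, 85, 81, 81, 82, 81, 81, 81, 82, 81, 78, 72, 67, 69, 77, 89, 104, 113, 115, 118, 117, 117, 116, 117, 115, 114, 114, 102, 70, 33, 23, 18, 20, 24, 45, 73, 94, 102, 104, 103, 102, 101, 100, 99, 101, 101, 102, 102, 102, 101, 98, 94, 90, 88, 92, 103, 110, 111, 110, 109, 107, 99, 89, 90, 101, 114, 125]
[104, 108, 110, 116, 121, 123, 125, 122, 122, 125, 121, 109, 98, 102, 109, 112, 113, 113, 113, 113, 112, 108, 96, 79, 71, 74, 85, 99, 119, 142, 147, 132, 118, 113, 113, 107, 88, 55, 29, 17, 17, 22, 43, 77, 103, 112, 111, 109, 109, 109, 110, 109, 110, 111, 111, 110, 110, 112, 114, 114, 112, 110, 111, 111, 110, 112, 110, 104, 102, 108, 115, 122, 127, 127, 127]
[19, 17, 15, 16, 18, 29, 54, 74, 86, 89, 90, 90, 90, 90, 90, 89, 89, 89, 88, 88, 90, 92, 93, 95, 98, 101, 102, 103, 104, 103, 103, 103, 103, 103, 101, 103, 103, 103, 103, 103, 100, 97, 94, 91, 89, 88, 88, 89, 89, 84, 67, 44, 27, 26, 28]
```

>>> servo_tool(
  rows=[
    {"x":0.05,"y":0.02,"z":0.3,"rx":0,"ry":0,"rz":0},
    {"x":0.1,"y":0.04,"z":0.9,"rx":0,"ry":0,"rz":0},
    {"x":0.17,"y":0.05,"z":1.6,"rx":0,"ry":0,"rz":0},
    {"x":0.17,"y":0.05,"z":2.3,"rx":0,"ry":0,"rz":0},
    {"x":0.17,"y":0.05,"z":2.8,"rx":0,"ry":0,"rz":0},
    {"x":0.17,"y":0.05,"z":3,"rx":0,"ry":0,"rz":0},
    {"x":0.17,"y":0.05,"z":3,"rx":0,"ry":0,"rz":0},
    {"x":0.17,"y":0.05,"z":3,"rx":0,"ry":0,"rz":0},
  ],
  hand=0,
)

```text
time_s: 7.68
eef_pos: [0.4935, 0.2664, 0.1909]
eef_rot: [0.709, -3.06, -0.0]
contact_force: [0.2, 0.5, -1.7]
grip_width: 0.0289
gripper_force: 59.9
```

>>> servo_tool(
  rows=[
    {"x":0,"y":0,"z":0,"rx":0,"ry":0,"rz":0},
    {"x":0,"y":0,"z":0,"rx":0,"ry":0,"rz":0},
    {"x":0,"y":0,"z":0,"rx":0,"ry":0,"rz":0},
    {"x":0,"y":0,"z":0,"rx":0,"ry":0,"rz":0},
    {"x":0,"y":0,"z":0,"rx":0,"ry":0,"rz":0},
    {"x":0,"y":0,"z":0,"rx":0,"ry":0,"rz":0},
    {"x":0,"y":0,"z":0,"rx":0,"ry":0,"rz":0},
    {"x":0,"y":0,"z":0,"rx":0,"ry":0,"rz":0},
  ],
  hand=0,
)

```text
time_s: 8.35
eef_pos: [0.4935, 0.2664, 0.1911]
eef_rot: [-0.708, 3.061, 0.0]
contact_force: [0.5, -0.3, -1.2]
grip_width: 0.029
gripper_force: 59.9
```

```bash
python3 - <<'E'
from m import *
s=readout.sense(); print(s["time_s"],s["eef_pos"],s["eef_rot"],np.abs(s["joint_vel"]).max(),s["contact_force"],s["grip_width"])
c=vision.camera_model("wrist"); np.save("w5.npy",[c["eye"],c["attitude"]])
im=vision.snapshot("wrist")[:,:,::-1].copy(); cv2.imwrite("pics/w5.png",im)
A=R.from_rotvec(s["eef_rot"]); T=lambda v: s["eef_pos"]+A.apply(v)
sc=lambda p:((p-[232,130]+.5)*8-.5).round(1)
print("back nominal",sc(proj(c,T([.039,0,.1043]),True)),"ring nominal",sc(proj(c,T([.018,0,.1043]),True)),T([.018,0,.1043]))
for z in (.073,.066,.046,.008): print(z,"stub",sc(proj(c,[.4785,.2593,z],True)))
cv2.imwrite("pics/z6.png",cv2.resize(im[130:205,232:332],None,fx=8,fy=8,interpolation=cv2.INTER_CUBIC))
g=im.astype(int).sum(2)//3
for col in (265,270,275,290,295,300): print(col,"back rows min",150+np.argmin(g[150:185,col]))
for row in (175,180,185,190,195): print(row,"side dark cols",[250+np.argmin(g[row,250:275]),290+np.argmin(g[row,290:315])], g[row,262:304].tolist() if row==190 else "")
E
```

```text
8.35 [0.49351643 0.26635906 0.19105772] [-7.08466321e-01  3.06058557e+00  1.15230250e-04] 0.0013413357443218946 [ 0.51844048 -0.2702776  -1.18029022] 0.028986496882279417
back nominal [402.6 275.8] ring nominal [402.4 492.6] [0.47735362 0.25845888 0.08675604]
0.073 stub [405.  479.1]
0.066 stub [405. 466.]
0.046 stub [405.  432.2]
0.008 stub [405. 379.]
265 back rows min 172
270 back rows min 169
275 back rows min 168
290 back rows min 168
295 back rows min 170
300 back rows min 172
175 side dark cols [np.int64(263), np.int64(302)] 
180 side dark cols [np.int64(260), np.int64(305)] 
185 side dark cols [np.int64(259), np.int64(306)] 
190 side dark cols [np.int64(261), np.int64(304)] [35, 67, 97, 111, 114, 112, 105, 93, 89, 89, 91, 94, 98, 101, 101, 100, 101, 101, 101, 100, 100, 101, 100, 100, 100, 101, 100, 100, 98, 92, 90, 89, 89, 92, 103, 111, 115, 114, 111, 96, 64, 31]
195 side dark cols [np.int64(261), np.int64(304)]
```

View pics/z6.png

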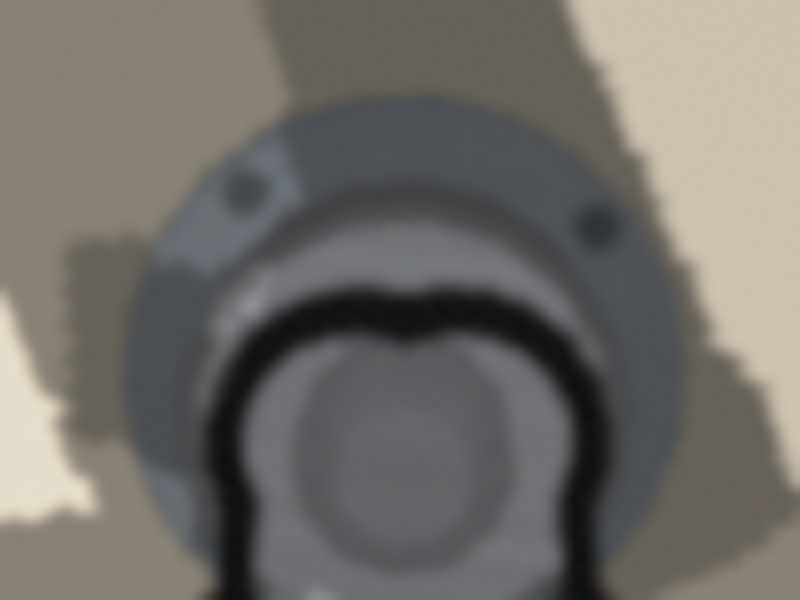

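Close up, the shaft disc is at crop columns 297–512 (centre 404.5), inside the ring's inner sides at 240–575 (centre 408). The shaft top centre is near row 477. It is almost concentric, so I only need one sub-pixel edge reading.

```bash
python3 - <<'E'
from m import *
im=cv2.imread("pics/w5.png"); g=im.astype(float).sum(2)/3; c=cam("w5.npy")
s=readout.sense();A=R.from_rotvec(s["eef_rot"]); ct=A.inv()
def cross(v,lo,hi,lev,up):
    for i in range(lo,hi):
        a,b=v[i]-lev,v[i+1]-lev
        if (a>0)!=(b>0) and ((b>0)==up): return i+a/(a-b)
for col in range(272,295,2):
    print(col,cross(g[:,col],155,185,65,False),cross(g[:,col],166,190,60,True))
print("shaft bottom col 282 rows 190-208",g[190:209,282].astype(int).tolist())
print("hub/roller/foot top",g[138:166,282].astype(int).tolist())
lev=lambda uv,z:ct.apply(onz(c,uv,z,True)-s["eef_pos"])*1000
for r0 in (165.0,165.5,166,166.5): print(r0,"back tool x",lev((282.4,r0),.0868)[:2].round(2))
E
```

```text
272 166.25742574257427 171.78947368421052
274 165.82 171.4536082474227
276 165.54455445544554 171.4512195121951
278 165.5392156862745 171.68
280 165.93069306930693 172.1304347826087
282 166.16814159292036 172.67469879518072
284 166.1078431372549 172.3116883116883
286 165.6326530612245 171.9041095890411
288 165.54901960784315 171.23456790123456
290 165.79591836734693 171.14444444444445
292 165.88 171.47115384615384
294 166.46875 172.07291666666666
shaft bottom col 282 rows 190-208 [100, 101, 103, 103, 102, 101, 99, 98, 92, 88, 88, 96, 107, 111, 110, 110, 109, 107, 98]
hub/roller/foot top [96, 96, 96, 92, 82, 80, 82, 82, 82, 83, 82, 81, 81, 79, 74, 67, 67, 71, 78, 88, 105, 113, 115, 118, 118, 119, 117, 105]
165.0 back tool x [38.25  0.36]
165.5 back tool x [37.86  0.36]
166 back tool x [37.48  0.36]
166.5 back tool x [37.1   0.37]
```

```bash
python3 - <<'E'
from m import *
c=cam("w5.npy"); s=readout.sense();A=R.from_rotvec(s["eef_rot"])
lev=lambda uv,z:A.inv().apply(onz(c,uv,z,True)-s["eef_pos"])*1000
print("ring",lev((282.45,165.54),.0868)-[21,0,0]); print("via hub",lev((282.1,157.4),.046)-[23.5,0,0]); print("via shaft",lev((282.07,201.4),.066)+[12,0,0],lev((282.07,201.4),.068)+[11.3,0,0])
print("w1",A.inv().apply(np.array([.4788,.2593,.046])-s["eef_pos"])*1000)
E
```

```text
ring [ 16.83396925   0.40200175 104.21632515]
via hub [1.65830272e+01 1.16021542e-01 1.45016264e+02]
via shaft [ 16.93812626   0.14099187 125.01684698] [ 16.7113322    0.14149288 123.01683919]
w1 [1.63072191e+01 9.11930298e-02 1.45016655e+02]
```

Ring and shaft agree within 0.3 mm. I'll shift y by -0.03 cm and descend slowly.

>>> servo_tool(
  rows=[
    {"x":0,"y":-0.03,"z":0.1,"rx":0,"ry":0,"rz":0},
    {"x":0,"y":-0.03,"z":0.4,"rx":0,"ry":0,"rz":0},
    {"x":0,"y":-0.03,"z":0.8,"rx":0,"ry":0,"rz":0},
    {"x":0,"y":-0.03,"z":1.2,"rx":0,"ry":0,"rz":0},
    {"x":0,"y":-0.03,"z":1.6,"rx":0,"ry":0,"rz":0},
    {"x":0,"y":-0.03,"z":1.9,"rx":0,"ry":0,"rz":0},
    {"x":0,"y":-0.03,"z":2,"rx":0,"ry":0,"rz":0},
    {"x":0,"y":-0.03,"z":2,"rx":0,"ry":0,"rz":0},
  ],
  hand=0,
)

```text
time_s: 9.07
eef_pos: [0.4934, 0.266, 0.1706]
eef_rot: [0.709, -3.06, 0.0]
contact_force: [0.7, -0.6, -2.1]
grip_width: 0.0286
gripper_force: 59.9
```

>>> servo_tool(
  rows=[
    {"x":0,"y":0,"z":0.1,"rx":0,"ry":0,"rz":0},
    {"x":0,"y":0,"z":0.3,"rx":0,"ry":0,"rz":0},
    {"x":0,"y":0,"z":0.5,"rx":0,"ry":0,"rz":0},
    {"x":0,"y":0,"z":0.8,"rx":0,"ry":0,"rz":0},
    {"x":0,"y":0,"z":1,"rx":0,"ry":0,"rz":0},
    {"x":0,"y":0,"z":1.2,"rx":0,"ry":0,"rz":0},
    {"x":0,"y":0,"z":1.3,"rx":0,"ry":0,"rz":0},
    {"x":0,"y":0,"z":1.3,"rx":0,"ry":0,"rz":0},
  ],
  hand=0,
)

```text
time_s: 9.73
eef_pos: [0.4935, 0.266, 0.1577]
eef_rot: [0.708, -3.06, 0.0]
contact_force: [-1.6, 0.1, -0.7]
grip_width: 0.0288
gripper_force: 59.9
```

>>> servo_tool(
  rows=[
    {"x":0,"y":0,"z":0.05,"rx":0,"ry":0,"rz":0},
    {"x":0,"y":0,"z":0.1,"rx":0,"ry":0,"rz":0},
    {"x":0,"y":0,"z":0.15,"rx":0,"ry":0,"rz":0},
    {"x":0,"y":0,"z":0.2,"rx":0,"ry":0,"rz":0},
    {"x":0,"y":0,"z":0.25,"rx":0,"ry":0,"rz":0},
    {"x":0,"y":0,"z":0.3,"rx":0,"ry":0,"rz":0},
    {"x":0,"y":0,"z":0.35,"rx":0,"ry":0,"rz":0},
    {"x":0,"y":0,"z":0.35,"rx":0,"ry":0,"rz":0},
  ],
  hand=0,
)

```text
time_s: 10.4
eef_pos: [0.4936, 0.2661, 0.1544]
eef_rot: [0.708, -3.061, -0.0]
contact_force: [0.3, 0.2, -1.6]
grip_width: 0.0287
gripper_force: 59.9
```

Nominal ring height is now about 50 mm. Feeling down for the hub face.

>>> servo_tool(
  rows=[
    {"x":0,"y":0,"z":0.03,"rx":0,"ry":0,"rz":0},
    {"x":0,"y":0,"z":0.06,"rx":0,"ry":0,"rz":0},
    {"x":0,"y":0,"z":0.09,"rx":0,"ry":0,"rz":0},
    {"x":0,"y":0,"z":0.12,"rx":0,"ry":0,"rz":0},
    {"x":0,"y":0,"z":0.15,"rx":0,"ry":0,"rz":0},
    {"x":0,"y":0,"z":0.15,"rx":0,"ry":0,"rz":0},
    {"x":0,"y":0,"z":0.15,"rx":0,"ry":0,"rz":0},
    {"x":0,"y":0,"z":0.15,"rx":0,"ry":0,"rz":0},
  ],
  hand=0,
)

```text
time_s: 11.07
eef_pos: [0.4938, 0.2662, 0.1537]
eef_rot: [-0.708, 3.06, 0.0]
contact_force: [-1.1, -1.8, 4.9]
grip_width: 0.0282
gripper_force: 60.7
```

>>> servo_tool(
  rows=[
    {"x":0,"y":0,"z":0.02,"rx":0,"ry":0,"rz":0},
    {"x":0,"y":0,"z":0.04,"rx":0,"ry":0,"rz":0},
    {"x":0,"y":0,"z":0.06,"rx":0,"ry":0,"rz":0},
    {"x":0,"y":0,"z":0.08,"rx":0,"ry":0,"rz":0},
    {"x":0,"y":0,"z":0.08,"rx":0,"ry":0,"rz":0},
    {"x":0,"y":0,"z":0.08,"rx":0,"ry":0,"rz":0},
    {"x":0,"y":0,"z":0.08,"rx":0,"ry":0,"rz":0},
    {"x":0,"y":0,"z":0.08,"rx":0,"ry":0,"rz":0},
  ],
  hand=0,
)

```text
time_s: 11.73
eef_pos: [0.494, 0.2663, 0.1535]
eef_rot: [-0.708, 3.059, 0.0]
contact_force: [-1.1, -1.1, 10.8]
grip_width: 0.0287
gripper_force: 61.3
```

```bash
python3 - <<'E'
from m import *
s=readout.sense(); print(s["contact_force"],s["torque"],s["eef_pos"],s["grip_width"])
c=vision.camera_model("wrist"); im=vision.snapshot("wrist")[:,:,::-1].copy(); cv2.imwrite("pics/w6.png",im)
g=im.astype(float).sum(2)/3
def cross(v,lo,hi,lev,up):
    for i in range(lo,hi):
        a,b=v[i]-lev,v[i+1]-lev
        if (a>0)!=(b>0) and ((b>0)==up): return round(i+a/(a-b),2)
print([(col,cross(g[:,col],155,185,65,False),cross(g[:,col],166,190,60,True)) for col in (276,278,282,286,288)])
for row in (185,190,195): print(row,cross(g[row],252,282,65,True),cross(g[row],282,315,65,False),cross(g[row],245,270,65,False),cross(g[row],298,320,65,True))
print(g[190,260:306].astype(int).tolist()); print(g[140:210,282].astype(int).tolist())
A=R.from_rotvec(s["eef_rot"])
for z in (.046,.066): print(z,proj(c,s["eef_pos"]+A.apply([.0167,.0004,0])*1+np.array([0,0,z-s["eef_pos"][2]]),True))
E
```

```text
[-1.0911763  -1.10543497 10.80598482] [-0.40300617  0.59976106  0.05395279] [0.49398256 0.26633422 0.15353952] 0.02873633655819157
[(276, np.float64(165.06), np.float64(170.63)), (278, np.float64(164.91), np.float64(170.65)), (282, np.float64(165.43), np.float64(171.57)), (286, np.float64(165.08), np.float64(170.73)), (288, np.float64(164.84), np.float64(170.48))]
185 261.83 303.06 257.22 307.62
190 263.08 301.77 258.11 306.49
195 263.31 301.48 259.16 305.77
[17, 18, 32, 62, 96, 111, 111, 104, 95, 91, 91, 93, 95, 96, 97, 99, 100, 102, 103, 104, 104, 104, 104, 105, 103, 103, 103, 100, 101, 99, 99, 97, 96, 94, 93, 91, 92, 100, 110, 114, 109, 90, 57, 27, 18, 24]
[98, 97, 93, 84, 81, 82, 83, 82, 83, 83, 83, 84, 83, 83, 80, 74, 68, 67, 69, 74, 79, 90, 108, 115, 107, 80, 45, 24, 19, 21, 22, 39, 75, 106, 116, 116, 113, 106, 96, 91, 93, 94, 95, 96, 96, 97, 98, 98, 100, 101, 104, 106, 106, 106, 104, 104, 103, 102, 102, 102, 103, 103, 104, 104, 104, 103, 103, 102, 99, 94]
0.046 [282.38847925 191.72235037]
0.066 [282.39726279 197.34194123]
```

The ring is seated on the hub face: firm contact, and the image shows the ring around the shaft with a gap to it. I'll ease the push slightly, then hand in.

>>> servo_tool(
  rows=[
    {"x":0,"y":0,"z":-0.02,"rx":0,"ry":0,"rz":0},
    {"x":0,"y":0,"z":-0.04,"rx":0,"ry":0,"rz":0},
    {"x":0,"y":0,"z":-0.04,"rx":0,"ry":0,"rz":0},
    {"x":0,"y":0,"z":-0.04,"rx":0,"ry":0,"rz":0},
    {"x":0,"y":0,"z":-0.04,"rx":0,"ry":0,"rz":0},
    {"x":0,"y":0,"z":-0.04,"rx":0,"ry":0,"rz":0},
    {"x":0,"y":0,"z":-0.04,"rx":0,"ry":0,"rz":0},
    {"x":0,"y":0,"z":-0.04,"rx":0,"ry":0,"rz":0},
  ],
  hand=0,
)

```text
time_s: 12.45
eef_pos: [0.4939, 0.2663, 0.1536]
eef_rot: [-0.708, 3.06, 0.0]
contact_force: [-2.8, 0.4, 8.4]
grip_width: 0.0287
gripper_force: 61.0
```

```bash
python3 -c "
from workcell import sign_off
print(sign_off())"
```

```text
the job is handed in; nothing more can be done
None
```

The spread circlip is over the bare stub, resting level to within about 1° on the hub face at its groove, with the pliers still held and squeezed; I handed the job in at about 12.5 s, and seating was judged from contact force and the wrist camera.

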